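# Slide the punching board home in the press bed

## Robot

A 6-joint arm with a two-finger parallel gripper is mounted at the origin on the work surface. World frame = base frame: x ahead of the robot, y to its left, z up, the work surface at z = 0. Lengths are in m, angles in rad, forces in N, time in s.
With the tool pointing down it reaches from about 0.225 to 0.875 m from the base axis. Payload 3.4 kg.
Tool frame: the origin (TCP) lies between the finger pads; the fingertips stand 8 mm ahead of it and the grasp point (between the pads) lies 11 mm behind it; z points along the fingers, y is the direction in which the jaws open and shut (so a half turn about z gives the same grasp; the last joint's range is limited). The gripper opens to 85 mm and grips with 20 to 120 N. Pads are 22 mm wide; open, the fingers measure 114 mm over their backs; the gripper's body (76 mm by 85 mm) begins 54 mm behind the grasp point. The pads swing forward as they close: fully open they stand 13 mm farther back than shut.
Start: joints at [1.069, 0.276, 1.505, -0, 1.361, -0.121], TCP at [0.214, 0.534, 0.239] pointing down, gripper open.
Joint ranges: [-2.89, 2.89], [-0.75, 2.08], [0.22, 2.7], [-1.18, 4.32], [0.11, 2.71], [-2.7, 2.7]. Speed limits (rad/s): [2.57, 2.57, 3.14, 3.14, 3.14, 3.14].

## Interface

Orientations are given as a rotation vector (axis times angle).
In Python, from rig import readout, eyes, sign_off gives the robot as it stands. The module is installed in compiled form; this text tells all that it offers.
- The arm moves only by the tool servo_tool, never from a script. Its argument "rows" is text: rows parted by semicolons, each of 5 numbers parted by spaces: the finger opening in cm, from 0 to 8.54, then the shift along the tool's x, y, z in cm, then the turn about the tool's z in rad. A call has 1 to 10 rows; each row shifts and turns the commanded pose from where the row before left it, along the tool's axes as they then stand; what a row does not reach is not made up. A row lasts 1/8 s, in which the tool goes at most 62.5 mm and 10.7 degrees, less where a joint would pass 70% of its speed; a pose out of reach is approached as far as the arm can. A call with a gripper value outside its range is refused whole. The fingers move at their own pace and stop on an object; the grip force is fixed at half the most. Time passes only in rows, so rows that do not move let the fingers close. It gives the time, the measured TCP pose, the force and the opening at its end, in the units of the state.
- readout.sense(): the state, without advancing time (a new reading comes with each control period).
- eyes.camera(name): name is "scene" or "top" or "wrist"; returns the picture (384x512x3 uint8, red, green, blue); there is no depth.
- eyes.calibration(name): a dict with "mtx" (3x3 intrinsics, pixels), "distortion" ([k1, k2, p1, p2, k3] as OpenCV has them; the pictures are not rectified), "world_from_camera" (4x4, takes a point from camera to world coordinates). Camera axes: x right, y down, z forward; pixel columns grow to the right and rows downward; lengths in m; the calibration is good to about 2 mm. A picture is of the moment at which its call begins: read the wrist's pose just before it. calibration takes no time and is no camera call; for the wrist camera it gives the pose at the moment of the call.
- sign_off(): hands the job in, once; it reports no verdict.
The state is a dict: "time": time; "joint_positions": joint angles; "dq": joint speeds; "joint_efforts": joint torques, N m; "tcp_pos": TCP position; "eef_rot": TCP orientation; "force": force on the tool from outside, world axes, zero at the start; "torque": the same for the moment, N m; "gripper_width": finger opening in m.
Only numpy, scipy, OpenCV 4.12 (cv2) and the standard library are available. Lean on these libraries where they do the work, as an engineer would, in place of code of your own. Each camera call takes 0.05 s, during which the arm holds its last target.

## Task

Put the white punching board back in the shoe press: pick it up by its wooden rib, lay it flat on the open, near end of the steel bed between the flared guide rails, then slide it forward under the green bridge until it drops into the shallow recess and lies level and fully down in it. Slide it gently and stop as soon as it drops home, never ramming it against the end of the recess or pressing it hard on the bed; then let go and leave the other things on the bench where they are.

Things in the scene. Friction and masses are not known exactly. Their poses are not given: they have to be found in the camera images.
- board_centre (a point): Centre of the punching board's flat slab: white nylon, 130 (x) x 80 (y) x 12 mm thick, lying flat on the bench at the start (this point is 6 mm above its underside). A wooden rib stands across its near end. Board and rib weigh 0.1 to 0.25 kg together. Axes: x along the board's length, away from the rib end, z up.
- board_rib (a point): Centre of the wooden rib on the board, by which it is gripped or pushed: 14 mm thick (x), 50 mm long (y), 32 mm high, standing on the slab's top, so its top is 16 mm above this point and the slab's top 16 mm below it. It lies 40 mm behind (board -x) and 22 mm above the slab's centre. Axes as the board's.
- bed: Fixed press bed. Origin on the bench top; x is the sliding direction, from the open end to the recess, z up. Dark base x -170 to +100 mm, 150 mm wide, top at 24 mm, carrying a 6 mm steel top plate, 122 mm wide, upper face at 30 mm. The top plate is clamped in slots, anywhere from -12 to +12 mm along x off nominal; how far is not measured, so feel for it.
- runway (a point): Nominal middle of the flat runway, bed (-112, 0, 30) mm; axes as the bed's. Runway x -157 to -67 mm in the bed's frame. On it two guide rails, 8 mm high, inner faces narrowing from y +-58 mm at x -150 to +-45 mm at x -67. Runway and rails shift along x with the top plate (the point does not).
- recess (a point): Nominal centre of the recess floor, bed (0, 0, 24) mm. Recess 134 mm (x) by 89 mm (y), 6 mm deep, steep walls; shifts along x with the top plate (the point does not). The seated board has its rib to the open end, slab centre 6 mm above the floor, 4 mm play along x, 9 mm along y. As it is pushed, its front end tips in first; the rear edge drops just as the front meets the end wall.
- bridge (a point): Middle of the underside of the green bridge fixed across the bed's base, at bed (42.5, 0, 68) mm. Bar 25 mm (x) by 150 mm (y) by 14 mm high with a small screw knob on top, up to 99 mm above the bench; posts at y +-63 to +-75 mm.
- glue_bottle: Bystander: green squeeze bottle with a nozzle, 52 mm across, 125 mm tall; origin under its centre.
- polish_jar: Bystander: amber glass jar with black lid, 64 mm across, 50 mm tall; origin under its centre.
- hammer: Bystander: hammer lying on the bench, about 0.3 m long; x along the handle towards the head.
- paper_cup: Bystander: open paper cup, 70 mm across, 75 mm tall; origin under its centre.

How it is judged:
On the way:
1. the board is laid flat on the runway in front of the recess, its slab centre 50 to 160 mm short of the bed's origin, between the rails (x of board_centre in the frame of bed between -0.16 and -0.05 m and y of board_centre in the frame of bed between -0.02 and 0.02 m and z of board_centre in the frame of bed between 0.032 and 0.039 m and angle between board_centre's own z axis and vertical below 0.06 rad and contact force between board and bed above 0.2 N), for 0.2 s.
At the end, for the whole second after the job is handed in: The board lies at rest and released in the recess of the bed, rib towards the open end: slab centre within 20 mm along and 8 mm across of the bed's origin and 27 to 32 mm above the bench, level within 0.02 rad, aligned with the bed within 0.12 rad (x of board_centre in the frame of bed between -0.02 and 0.02 m and y of board_centre in the frame of bed between -0.008 and 0.008 m and z of board_centre in the frame of bed between 0.027 and 0.032 m and angle between board_centre's own z axis and vertical below 0.02 rad and angle between the x axis of board_centre and the x axis of bed, either way round below 0.12 rad and linear speed of board below 0.01 m/s and contact force between the fingers and board below 0.1 N); the robot touches nothing.
It fails at once if the board is rammed or pressed against the bed with more than 35 N (contact force between board and bed above 35 N).
It fails at once if the glue bottle is shifted more than 20 mm (distance of glue_bottle from where it was at the start of the episode above 0.02 m).
It fails at once if the polish jar is shifted more than 20 mm (distance of polish_jar from where it was at the start of the episode above 0.02 m).
It fails at once if the hammer is shifted more than 20 mm (distance of hammer from where it was at the start of the episode above 0.02 m).
It fails at once if the paper cup is shifted more than 20 mm (distance of paper_cup from where it was at the start of the episode above 0.02 m).
It also fails if it takes over 45 s, if anything falls off the work surface, if the arm or the gripper's body presses on something with over 40 N, if the wrist force passes 120 N, or if a joint passes its speed limit or range.

## Working session

There is one attempt and no reset: what is moved stays moved. The work goes in short steps, Python scripts to look and compute and a tool call to move; the robot and the scene stay as the last step left them, time stands still between calls to the robot, and variables do not carry over. Pictures are saved under pics/ and viewed, and the job is handed in when it is done.

Besides the shell and the picture viewer there is one more tool, called after "Call:" in YAML: its name, and indented under it one key for each argument. servo_tool: Moves the arm, as the interface text tells. Its arguments: {"type":"object","properties":{"rows":{"type":"string"}},"required":["rows"]}

```bash
mkdir -p pics
python3 - <<'E'
from rig import readout, eyes
import cv2
print(readout.sense())
for n in ["scene","top"]:
    im=eyes.camera(n); cv2.imwrite(f"pics/{n}0.png",im[:,:,::-1])
    c=eyes.calibration(n); print(n,c)
E
```

```text
{'time': 0.0, 'joint_positions': array([ 1.06897966e+00,  2.76619059e-01,  1.50614486e+00, -1.65956923e-05,
        1.36071430e+00, -1.20979137e-01]), 'dq': array([ 0.00098068,  0.00088052,  0.00152579,  0.00012163, -0.00054618,
       -0.00094487]), 'joint_efforts': array([ 1.36129322e-03, -4.16763783e+01, -2.45804679e+01, -2.36628657e-04,
        1.09897097e-02, -1.69233408e-05]), 'tcp_pos': array([0.21347211, 0.53334144, 0.23842131]), 'eef_rot': array([-5.94497563e-01, -3.08425623e+00,  2.82670748e-03]), 'force': array([0.69339381, 1.18560306, 0.1573097 ]), 'torque': array([ 0.00074193,  0.00344527, -0.01529523]), 'gripper_width': 0.0855625449182457}
scene {'mtx': array([[482.69491022,   0.        , 257.93640963],
       [  0.        , 482.69491022, 189.42438352],
       [  0.        ,   0.        ,   1.        ]]), 'distortion': array([-0.04710753,  0.        ,  0.        ,  0.        ,  0.        ]), 'world_from_camera': array([[ 0.67910943,  0.55204579, -0.48379317,  1.2321673 ],
       [ 0.73403316, -0.50858948,  0.45003561, -0.65474945],
       [ 0.00238815, -0.66074366, -0.75060783,  1.10503105],
       [ 0.        ,  0.        ,  0.        ,  1.        ]])}
top {'mtx': array([[388.5549386 ,   0.        , 253.48455421],
       [  0.        , 388.5549386 , 186.57343671],
       [  0.        ,   0.        ,   1.        ]]), 'distortion': array([-0.03607932,  0.        ,  0.        ,  0.        ,  0.        ]), 'world_from_camera': array([[ 0.00636754, -0.97986087,  0.1995799 ,  0.34430017],
       [-0.99994646, -0.00461124,  0.00926361, -0.03233135],
       [-0.00815674, -0.1996282 , -0.97983777,  1.13633078],
       [ 0.        ,  0.        ,  0.        ,  1.        ]])}
```

View pics/scene0.png

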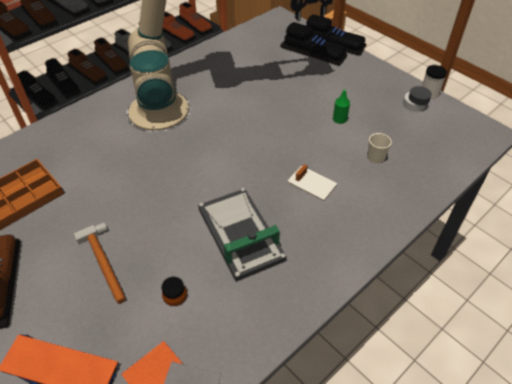

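View pics/top0.png

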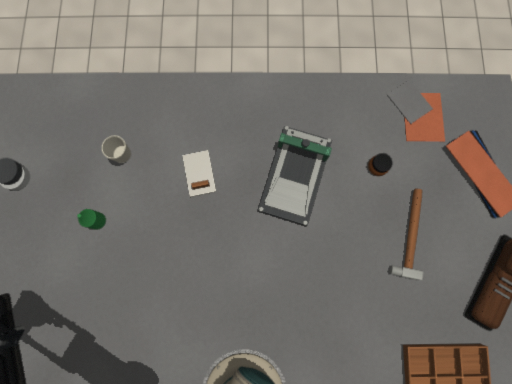

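Run:
```python
import cv2
im=cv2.imread("pics/top0.png")
cv2.imwrite("pics/topA.png",cv2.resize(im[80:210,250:410],None,fx=5,fy=4.6,interpolation=cv2.INTER_CUBIC))
cv2.imwrite("pics/topB.png",cv2.resize(im[200:330,160:300],None,fx=5,fy=4.6,interpolation=cv2.INTER_CUBIC))
```

```text
(no output)
```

The top view shows the board at about (199,173) with its rib at (200,184). The bed is at about (296,175), open end towards the robot, and the bridge is at (305,145). The bystanders are clear of both.

Run:
```python
import cv2
im=cv2.imread("pics/top0.png")
cv2.imwrite("pics/topA2.png",cv2.resize(im[120:230,250:340],None,fx=5.4,fy=5.4,interpolation=cv2.INTER_CUBIC))
cv2.imwrite("pics/topB2.png",cv2.resize(im[145:200,175:225],None,fx=10,fy=10,interpolation=cv2.INTER_CUBIC))
```

```text
(no output)
```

View pics/topA2.png

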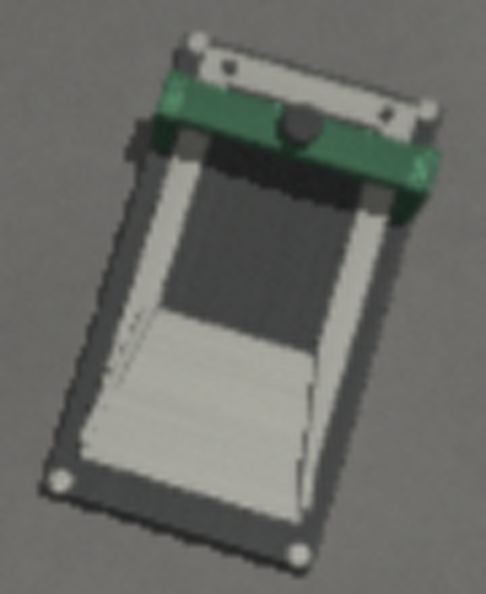

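View pics/topB2.png

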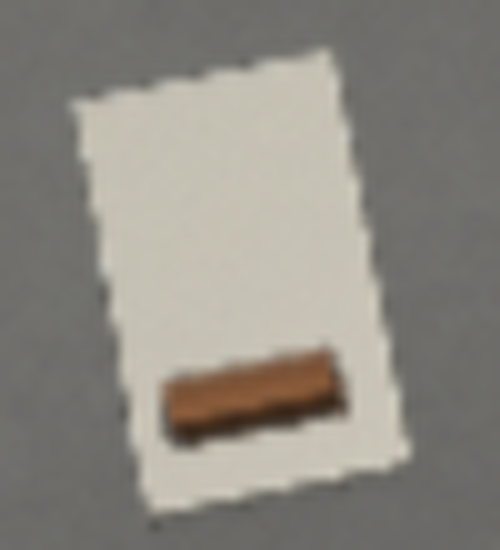

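The crops show the board corners and the bed plate and base corners clearly, so I'll fit poses to them.

```bash
cat > h.py <<'E'
import numpy as np, cv2
from rig import readout, eyes
def ray(n,uv,z,c=None):
    c=c or eyes.calibration(n)
    p=cv2.undistortPoints(np.array(uv,float).reshape(-1,1,2),c["mtx"],c["distortion"]).reshape(-1,2)
    T=np.array(c["world_from_camera"]); d=np.c_[p,np.ones(len(p))]@T[:3,:3].T; o=T[:3,3]
    z=np.broadcast_to(z,len(p)); s=(z-o[2])/d[:,2]; return o+s[:,None]*d
def proj(n,P,c=None):
    c=c or eyes.calibration(n)
    T=np.linalg.inv(c["world_from_camera"]); r=cv2.Rodrigues(T[:3,:3])[0]
    return cv2.projectPoints(np.array(P,float),r,T[:3,3],c["mtx"],np.array(c["distortion"]))[0].reshape(-1,2)
def fit2(L,W):  # rigid fit W=R L+t
    L=np.array(L,float);W=np.array(W)[:,:2];a=L-L.mean(0);b=W-W.mean(0)
    th=np.arctan2((a[:,0]*b[:,1]-a[:,1]*b[:,0]).sum(),(a*b).sum())
    R=np.array([[np.cos(th),-np.sin(th)],[np.sin(th),np.cos(th)]]);t=W.mean(0)-R@L.mean(0)
    return th,t,(L@R.T+t-W)
E
python3 - <<'E'
from h import *
def up(a,f,o): return [((u+.5)/f-.5+o[0],(v+.5)/f-.5+o[1]) for u,v in a]
W=ray("top",up([(75,100),(332,50),(410,460),(150,512)],10,(175,145)),[.012,.012,.006,.006])
print(W,fit2([(.065,.04),(.065,-.04),(-.065,-.04),(-.065,.04)],W))
o=(250,120);f=5.4
rib=ray("top",up([(165,383),(330,352),(338,385),(175,425)],10,(175,145)),.044); print("rib",rib.mean(0))
W=ray("top",up([(82,458),(300,522),(160,308),(315,355)],f,o),.030)
print("plate",W); d=W[1]-W[0];print(np.linalg.norm(d),np.linalg.norm(W[3]-W[2]))
B=ray("top",up([(44,485),(308,566)],f,o),.024);print("base",B,np.linalg.norm(B[1]-B[0]))
G=ray("top",up([(172,72),(438,150),(428,192),(158,116)],f,o),.082);print("bridge",G,G.mean(0))
print(fit2([(.0125,.075),(.0125,-.075),(-.0125,-.075),(-.0125,.075)],G))
E
```

```text
[[0.67075837 0.19414757 0.012     ]
 [0.68666133 0.1170175  0.012     ]
 [0.56196668 0.09080181 0.006     ]
 [0.54590649 0.16753709 0.006     ]] (np.float64(0.20756776628500395), array([0.61632322, 0.14237599]), array([[ 0.00092641,  0.00076506],
       [ 0.00150988, -0.00038768],
       [-0.00100502, -0.00096245],
       [-0.00143127,  0.00058507]]))
rib [0.57606078 0.13278613 0.044     ]
plate [[ 0.51740799 -0.05471464  0.03      ]
 [ 0.48367783 -0.17021723  0.03      ]
 [ 0.59963082 -0.09683971  0.03      ]
 [ 0.57406793 -0.18008313  0.03      ]]
0.12032693741357664 0.08708000665624745
base [[ 0.50364609 -0.03453224  0.024     ]
 [ 0.46098492 -0.17475582  0.024     ]] 0.14656953318474525
bridge [[ 0.71547626 -0.10106485  0.082     ]
 [ 0.67321601 -0.24001146  0.082     ]
 [ 0.65035052 -0.2340015   0.082     ]
 [ 0.69113636 -0.09350066  0.082     ]] [ 0.68254479 -0.16714462  0.082     ]
(np.float64(-0.2886251017752559), array([ 0.68254479, -0.16714462]), array([[ 3.99063182e-04,  2.26000957e-03],
       [-3.58538929e-05, -2.58879593e-03],
       [-1.13627355e-03, -1.48289813e-03],
       [ 7.73064257e-04,  1.81168449e-03]]))
```

```bash
cat >> h.py <<'E'
from scipy.spatial.transform import Rotation as Ro
def plan(tgt,yaw_y):
    """needed shift in tool axes (cm) with turn to make tool y along +-direction yaw_y (smallest turn)"""
    s=readout.sense(); R=Ro.from_rotvec(s["eef_rot"]).as_matrix()
    sh=R.T@(np.array(tgt)-s["tcp_pos"])*100
    a=np.arctan2(R[1,1],R[0,1]); d=(yaw_y-a+np.pi/2)%np.pi-np.pi/2
    print("t",round(s["time"],2),"tcp",s["tcp_pos"].round(4),"w",round(s["gripper_width"],4),"F",s["force"].round(2),"tool-z",R[:,2].round(4),"ytool ang",round(a,3))
    print("shift cm",sh.round(2),"turn about tool z",round(-d,3),"joints",s["joint_positions"].round(3))
E
python3 - <<'E'
from h import *
plan((.5768,.1337,.12),.2076)
E
```

```text
t 0.1 tcp [0.2135 0.5334 0.2385] w 0.0854 F [-0.27 -0.7   0.01] tool-z [-8.0e-04 -1.5e-03 -1.0e+00] ytool ang 1.19
shift cm [-48.59 -23.58  11.88] turn about tool z 0.982 joints [ 1.069  0.277  1.506 -0.     1.361 -0.121]
```

Call:
servo_tool:
  rows: "8.5 -4.86 -2.36 0 0; 8.5 -4.86 -2.36 0 0; 8.5 -4.86 -2.36 0 0; 8.5 -4.86 -2.36 0 0; 8.5 -4.86 -2.36 0 0; 8.5 -4.86 -2.36 0 0; 8.5 -4.86 -2.36 0 0; 8.5 -4.86 -2.36 0 0; 8.5 -4.86 -2.36 0 0; 8.5 -4.86 -2.36 0 0"

```text
time: 1.35
tcp_pos: [0.578, 0.1327, 0.2389]
eef_rot: [-0.595, -3.084, -0.0]
force: [1.0, 0.5, 0.1]
gripper_width: 0.0852
```

Call:
servo_tool:
  rows: "8.5 0 0 0.6 0.164; 8.5 0 0 0.6 0.164; 8.5 0 0 0.6 0.164; 8.5 0 0 0.6 0.164; 8.5 0 0 0.6 0.164; 8.5 0 0 0 0.164; 8.5 0 0 0 0; 8.5 0 0 0 0"

```text
time: 2.35
tcp_pos: [0.5771, 0.1341, 0.2091]
eef_rot: [-1.978, -2.44, 0.0]
force: [0.8, -0.2, 0.0]
gripper_width: 0.085
```

Run:
```python
from h import *
plan((.5768,.1337,.12),.2076)
im=eyes.camera("wrist"); c=eyes.calibration("wrist"); np.save("w1.npy",c,allow_pickle=True)
cv2.imwrite("pics/w1.png",im[:,:,::-1]); print(c)
```

```text
t 2.35 tcp [0.5771 0.1341 0.2091] w 0.085 F [ 0.77 -0.18  0.02] tool-z [-3.e-04  0.e+00 -1.e+00] ytool ang 0.208
shift cm [-0.03 -0.04  8.91] turn about tool z 0.001 joints [ 0.111  0.32   1.517  0.     1.305 -0.097]
{'mtx': array([[311.60219401,   0.        , 256.8315499 ],
       [  0.        , 311.60219401, 191.28859865],
       [  0.        ,   0.        ,   1.        ]]), 'distortion': array([0.00199477, 0.        , 0.        , 0.        , 0.        ]), 'world_from_camera': array([[ 9.78720693e-01,  1.95697637e-01,  6.17109360e-02,
         5.61063905e-01],
       [ 2.05194599e-01, -9.34853029e-01, -2.89732619e-01,
         2.08668745e-01],
       [ 9.90666361e-04,  2.96230061e-01, -9.55116103e-01,
         3.42692246e-01],
       [ 0.00000000e+00,  0.00000000e+00,  0.00000000e+00,
         1.00000000e+00]])}
```

View pics/w1.png

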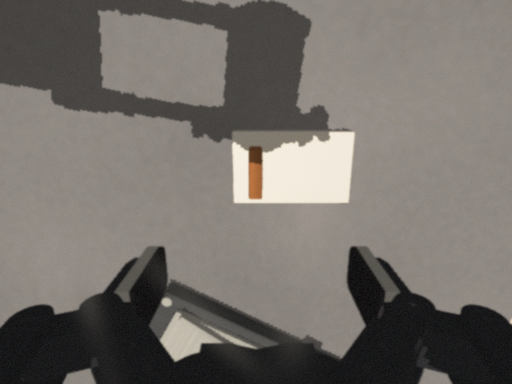

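The wrist view shows the board square to the jaws, with corners at about (233,131), (353,131), (350,203) and (234,203). The rib is at (255,172), midway between the fingers.

Run:
```python
from h import *
c=np.load("w1.npy",allow_pickle=True).item()
W=ray("wrist",[(233,131),(353,131),(350,203),(234.5,203)],.012,c)
print(fit2([(-.065,.04),(.065,.04),(.065,-.04),(-.065,-.04)],W))
print(ray("wrist",[(255.5,146),(255.5,198)],.044,c))
```

```text
(np.float64(0.21310818008270485), array([0.61510398, 0.14195004]), array([[-0.00129369, -0.00068675],
       [ 0.0026475 ,  0.00102105],
       [-0.00070078,  0.00027784],
       [-0.00065304, -0.00061214]]))
[[0.5697679  0.16236372 0.044     ]
 [0.58050268 0.11083687 0.044     ]]
```

Both cameras agree on the rib: it's at about (.577,.134). I'll go down and grip.

Call:
servo_tool:
  rows: "5 0 0 4 0; 5 0 0 4 0; 5 0 0 4 0; 5 0 0 3 0; 5 0 0 2 0; 5 0 0 0.8 0; 5 0 0 0.5 0; 5 0 0 0 0; 5 0 0 0 0"

```text
time: 3.52
tcp_pos: [0.5778, 0.1342, 0.0272]
eef_rot: [1.98, 2.437, 0.002]
force: [-0.6, -0.1, -0.2]
gripper_width: 0.0499
```

Call:
servo_tool:
  rows: "0.8 0 0 0 0; 0.8 0 0 0 0; 0.8 0 0 0 0; 0.8 0 0 0 0; 0.8 0 0 0 0; 0.8 0 0 0 0"

```text
time: 4.28
tcp_pos: [0.5774, 0.1342, 0.0268]
eef_rot: [1.981, 2.438, 0.001]
force: [-1.5, -0.1, 5.4]
gripper_width: 0.0127
```

Run:
```python
from h import *
plan((.5764,.1337,.10),.2076)
im=eyes.camera("wrist"); cv2.imwrite("pics/w2.png",im[:,:,::-1])
```

```text
t 4.28 tcp [0.5774 0.1342 0.0268] w 0.0127 F [-1.45 -0.05  5.43] tool-z [ 7.e-04  2.e-04 -1.e+00] ytool ang 0.206
shift cm [-0.02 -0.11 -7.32] turn about tool z -0.002 joints [ 0.111  0.49   1.752  0.     0.899 -0.095]
```

View pics/w2.png

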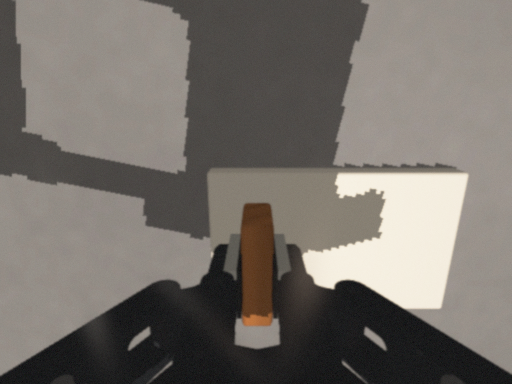

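Call:
servo_tool:
  rows: "0.8 0 0 -0.5 0; 0.8 0 0 -2 0; 0.8 0 0 -3 0; 0.8 0 0 -4 0; 0.8 0 0 0 0.1; 0.8 0 0 0 0.14; 0.8 0 0 0 0.14; 0.8 0 0 0 0.12; 0.8 0 0 0 0; 0.8 0 0 0 0"

```text
time: 5.58
tcp_pos: [0.577, 0.1341, 0.121]
eef_rot: [-2.521, -1.874, 0.001]
force: [-0.0, -0.8, -2.1]
gripper_width: 0.0134
```

Run:
```python
from h import *
plan((.5044,-.1121,.122),-.297)
```

```text
t 5.58 tcp [0.577  0.1341 0.121 ] w 0.0134 F [-0.02 -0.8  -2.07] tool-z [-7.e-04  0.e+00 -1.e+00] ytool ang -0.292
shift cm [-25.67   0.15  -0.1 ] turn about tool z 0.005 joints [0.111 0.389 1.645 0.    1.109 0.403]
```

Call:
servo_tool:
  rows: "0.8 -1 0 0 0.005; 0.8 -2 0 0 0; 0.8 -3.5 0 0 0; 0.8 -4 0.1 0 0; 0.8 -4 0 0 0; 0.8 -4 0 0 0; 0.8 -3.5 0 0 0; 0.8 -2.2 0 0 0; 0.8 -1.5 0 0 0; 0.8 0 0 0 0"

```text
time: 6.82
tcp_pos: [0.5019, -0.1129, 0.1214]
eef_rot: [-2.529, -1.863, -0.0]
force: [0.0, 0.0, -2.3]
gripper_width: 0.0126
```

Run:
```python
from h import *
plan((.5044,-.1121,.0568),-.297)
for n in ["wrist","top"]:
    im=eyes.camera(n); np.save(n+"3.npy",eyes.calibration(n),allow_pickle=True)
    cv2.imwrite(f"pics/{n}3.png",im[:,:,::-1])
im=cv2.imread("pics/top3.png"); cv2.imwrite("pics/top3c.png",cv2.resize(im[120:240,240:350],None,fx=5,fy=5,interpolation=cv2.INTER_CUBIC))
```

```text
t 6.83 tcp [ 0.5019 -0.1129  0.1214] w 0.0126 F [ 0.04  0.03 -2.28] tool-z [ 0.e+00  1.e-04 -1.e+00] ytool ang -0.301
shift cm [0.14 0.21 6.46] turn about tool z -0.004 joints [-0.357  0.283  1.814  0.     1.045 -0.056]
```

View pics/wrist3.png

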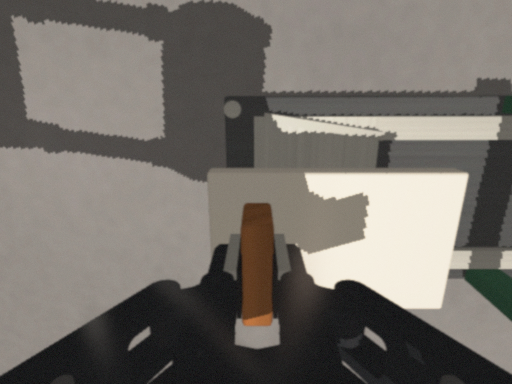

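View pics/top3c.png

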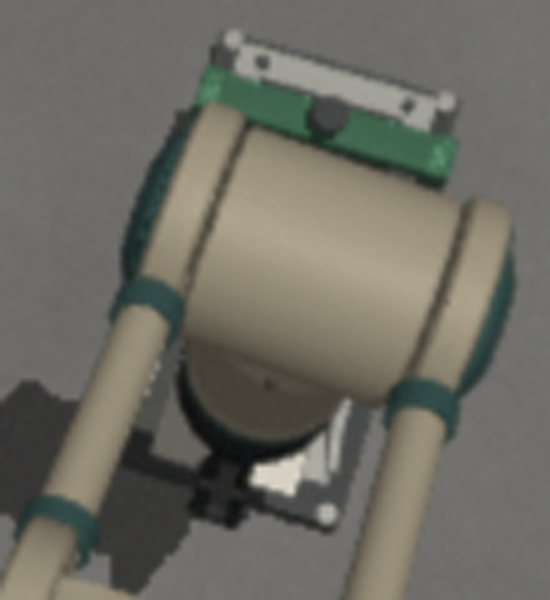

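The wrist view shows the board parallel to the bed. The base's near-left corner is at about (225,97), the plate's near edge at column 254, and the recess edge at column 379. I'll check those against the fit.

Run:
```python
from h import *
im=cv2.imread("pics/wrist3.png"); cv2.imwrite("pics/w3c.png",cv2.resize(im[85:175,215:415],None,fx=4,fy=4,interpolation=cv2.INTER_CUBIC))
c=np.load("wrist3.npy",allow_pickle=True).item()
o=np.array([.643,-.1545]);t=-.297
R=np.array([[np.cos(t),np.sin(t)],[-np.sin(t),np.cos(t)]])
def bed(uv,z): 
    print(((ray("wrist",uv,z,c)[:,:2]-o)@R.T*1000).round(1).tolist())
bed([(225,97),(470,96),(225,150)],.024)
bed([(254,116),(254,160),(378,160),(380,142)],.030)
bed([(210,170),(466,170),(444,308)],.1)
print(proj("wrist",[[*(o+R.T@np.array([-.067+s,.0445])),.03] for s in (-.012,0,.012)],c))
```

```text
[[-169.8, 74.1], [3.8, 73.9], [-171.1, 36.3]]
[[-149.3, 61.2], [-149.5, 29.9], [-58.6, 29.4], [-58.6, 42.6]]
[[-171.3, 39.0], [-40.9, 38.3], [-37.8, -44.9]]
[[351.95312549 139.48134693]
 [368.66300248 139.40180333]
 [385.37672338 139.32165383]]
```

View pics/w3c.png

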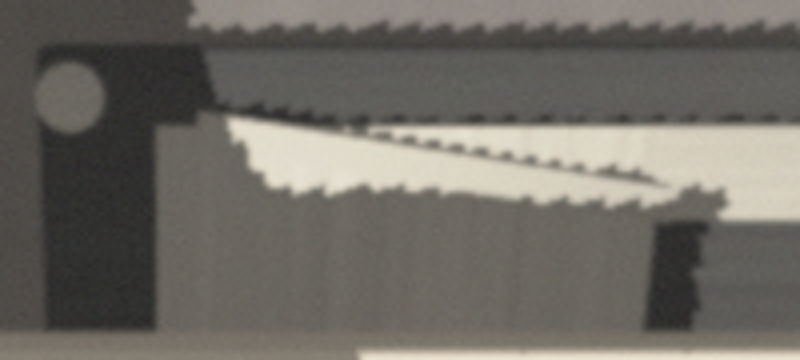

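The plate shift comes out at about +8 mm from both cameras. Now I'll lower the board onto the runway.

Call:
servo_tool:
  rows: "0.8 0.2 0.2 1.5 -0.004; 0.8 0 0 2 0; 0.8 0 0 1.5 0; 0.8 0 0 0.8 0; 0.8 0 0 0.3 0; 0.8 0 0 0.1 0; 0.8 0 0 0 0; 0.8 0 0 0 0"

```text
time: 7.92
tcp_pos: [0.5053, -0.1106, 0.0597]
eef_rot: [2.523, 1.87, 0.001]
force: [0.3, 1.2, -1.8]
gripper_width: 0.0128
```

Call:
servo_tool:
  rows: "0.8 0 0 0.1 0; 0.8 0 0 0.1 0; 0.8 0 0 0 0"

```text
time: 8.3
tcp_pos: [0.5049, -0.1104, 0.0572]
eef_rot: [-2.524, -1.871, 0.0]
force: [0.7, -0.4, -2.6]
gripper_width: 0.0128
```

Call:
servo_tool:
  rows: "0.8 0 0 0.05 0; 0.8 0 0 0 0; 0.8 0 0 0 0"

```text
time: 8.68
tcp_pos: [0.505, -0.1105, 0.0568]
eef_rot: [2.524, 1.871, 0.0]
force: [-0.9, 0.5, -1.8]
gripper_width: 0.013
```

Call:
servo_tool:
  rows: "0.8 0 0 0.05 0; 0.8 0 0 0 0; 0.8 0 0 0 0"

```text
time: 9.05
tcp_pos: [0.5051, -0.1105, 0.0568]
eef_rot: [2.524, 1.871, 0.0]
force: [-1.2, 0.5, 5.9]
gripper_width: 0.0128
```

It's touching, with about 8 N net. I'll loosen to a loose cradle around the rib.

Call:
servo_tool:
  rows: "2.2 0 0 0 0; 2.2 0 0 0 0; 2.2 0 0 -0.1 0; 2.2 0 0 0 0; 2.2 0 0 0 0"

```text
time: 9.68
tcp_pos: [0.5051, -0.1105, 0.0573]
eef_rot: [2.524, 1.871, 0.0]
force: [-0.1, 0.3, 0.9]
gripper_width: 0.0223
```

Run:
```python
from h import *
plan((.5044,-.1121,.0568),-.297)
im=eyes.camera("wrist"); np.save("wrist4.npy",eyes.calibration("wrist"),allow_pickle=True)
cv2.imwrite("pics/w4.png",im[:,:,::-1])
```

```text
t 9.68 tcp [ 0.5051 -0.1105  0.0573] w 0.0223 F [-0.09  0.34  0.94] tool-z [ 1.e-04  1.e-04 -1.e+00] ytool ang -0.295
shift cm [-0.17 -0.02  0.05] turn about tool z 0.002 joints [-0.35   0.362  1.889  0.     0.89  -0.055]
```

View pics/w4.png

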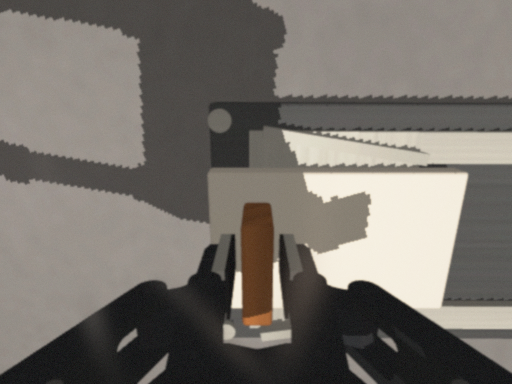

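Run:
```python
from h import *
c=np.load("wrist4.npy",allow_pickle=True).item()
o=np.array([.643,-.1545]);t=-.297
R=np.array([[np.cos(t),np.sin(t)],[-np.sin(t),np.cos(t)]])
def bed(uv,z): print(((ray("wrist",uv,z,c)[:,:2]-o)@R.T*1000).round(1).tolist())
bed([(210,172),(466,173),(443,308)],.042)
bed([(485,165),(485,301)],.030)
bed([(210,103)],.024)
```

```text
[[-168.4, 41.6], [-42.8, 41.1], [-40.2, -37.3]]
[[-25.4, 42.5], [-7.2, -41.5]]
[[-169.6, 73.7]]
```

The board lies on the runway, y about +2 mm off and centre x about -105 mm. I'll push gently with the rear finger.

Call:
servo_tool:
  rows: "2.2 0 0.3 0 0; 2.2 -0.02 0.3 0 0; 2.2 -0.02 0.5 0 0; 2.2 -0.02 0.6 0 0; 2.2 -0.02 0.6 0 0; 2.2 -0.02 0.6 0 0; 2.2 -0.02 0.6 0 0; 2.2 0 0.6 0 0; 2.2 0 0.4 0 0; 2.2 0 0.2 0 0"

```text
time: 10.98
tcp_pos: [0.5498, -0.1253, 0.0573]
eef_rot: [-2.524, -1.871, 0.0]
force: [-1.5, 0.6, 0.6]
gripper_width: 0.0224
```

Call:
servo_tool:
  rows: "2.2 0 0.3 0 0; 2.2 0 0.4 0 0; 2.2 0 0.5 0 0; 2.2 0 0.5 0 0; 2.2 0 0.5 0 0; 2.2 0 0.5 0 0; 2.2 0 0.5 0 0; 2.2 0 0.4 0 0; 2.2 0 0.2 0 0; 2.2 0 0 0 0"

```text
time: 12.22
tcp_pos: [0.5864, -0.1365, 0.0573]
eef_rot: [2.523, 1.871, 0.001]
force: [-0.8, -0.5, 0.8]
gripper_width: 0.022
```

Run:
```python
from h import *
s=readout.sense();o=np.array([.643,-.1545]);t=-.297
R=np.array([[np.cos(t),np.sin(t)],[-np.sin(t),np.cos(t)]])
print("tcp in bed",R@(s["tcp_pos"][:2]-o),s["force"])
im=eyes.camera("wrist"); np.save("wrist5.npy",eyes.calibration("wrist"),allow_pickle=True)
cv2.imwrite("pics/w5.png",im[:,:,::-1])
```

```text
tcp in bed [-0.05943592  0.00067299] [-0.78869827 -0.50790614  0.7925377 ]
```

View pics/w5.png

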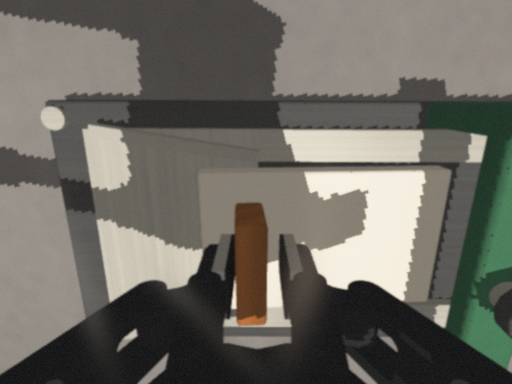

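Front has tipped into the recess and the board runs true. The rest goes slower.

Call:
servo_tool:
  rows: "2.2 0 0.2 0 0; 2.2 0 0.3 0 0; 2.2 0 0.3 0 0; 2.2 0 0.3 0 0; 2.2 0 0.3 0 0; 2.2 0 0.3 0 0; 2.2 0 0.3 0 0; 2.2 0 0.2 0 0; 2.2 0 0.1 0 0; 2.2 0 0 0 0"

```text
time: 13.52
tcp_pos: [0.6082, -0.1431, 0.0574]
eef_rot: [2.523, 1.871, 0.001]
force: [-1.2, 0.6, -0.2]
gripper_width: 0.0223
```

Call:
servo_tool:
  rows: "2.2 0 0.1 0 0; 2.2 0 0.1 0 0; 2.2 0 0.1 0 0; 2.2 0 0 0 0"

```text
time: 14.02
tcp_pos: [0.611, -0.1439, 0.0573]
eef_rot: [2.524, 1.871, 0.0]
force: [-1.1, -0.5, -0.8]
gripper_width: 0.0221
```

Run:
```python
from h import *
s=readout.sense();o=np.array([.643,-.1545]);t=-.297
R=np.array([[np.cos(t),np.sin(t)],[-np.sin(t),np.cos(t)]])
print("tcp in bed",R@(s["tcp_pos"][:2]-o),s["force"])
im=eyes.camera("wrist"); 
cv2.imwrite("pics/w6.png",im[:,:,::-1])
```

```text
tcp in bed [-0.03365609  0.00075772] [-1.11049407 -0.46874747 -0.80315941]
```

View pics/w6.png

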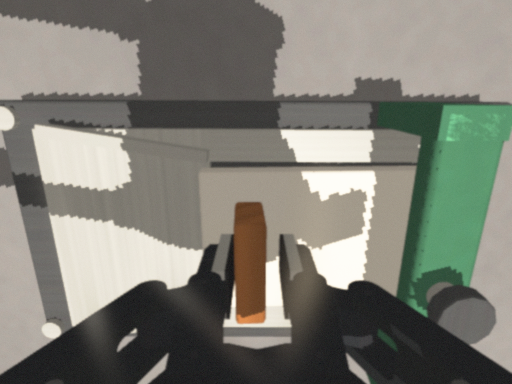

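The rear edge (column 201) is still short of the recess lip (column 209). I'll keep creeping.

Call:
servo_tool:
  rows: "2.2 0 0.1 0 0; 2.2 0 0.1 0 0; 2.2 0 0.1 0 0; 2.2 0 0 0 0"

```text
time: 14.58
tcp_pos: [0.614, -0.1448, 0.0573]
eef_rot: [2.524, 1.871, 0.0]
force: [0.4, -0.2, 0.2]
gripper_width: 0.0219
```

Call:
servo_tool:
  rows: "2.2 0 0.1 0 0; 2.2 0 0 0 0"

```text
time: 14.82
tcp_pos: [0.6148, -0.1451, 0.0573]
eef_rot: [2.524, 1.871, 0.0]
force: [-0.3, 0.2, -0.5]
gripper_width: 0.022
```

Call:
servo_tool:
  rows: "2.2 0 0.1 0 0; 2.2 0 0 0 0"

```text
time: 15.08
tcp_pos: [0.6158, -0.1454, 0.0573]
eef_rot: [2.524, 1.871, 0.0]
force: [-0.6, 0.4, -0.4]
gripper_width: 0.022
```

Run:
```python
from h import *
print(readout.sense()["force"])
im=eyes.camera("wrist"); 
cv2.imwrite("pics/w7.png",im[:,:,::-1])
```

```text
[-0.62997873  0.42931925 -0.36025043]
```

View pics/w7.png

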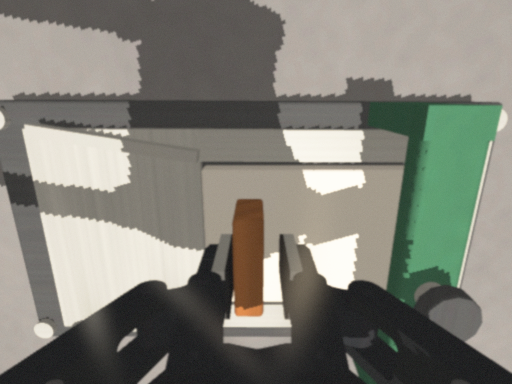

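The rear edge now sits inside the lip (columns 201/203) and the rib has dropped (its bottom moved from row 322 to 316), so it has seated. I'll back the finger off, lift straight up and check.

Call:
servo_tool:
  rows: "2.6 0 -0.3 0 0; 3 0 0 0 0; 3 0 0 0 0; 3 0 0 -0.5 0; 3 0 0 -2 0; 3 0 0 -4 0; 3 0 0 -4 0; 3 0 0 -4 0; 3 0 0 -3 0; 3 0 0 0 0"

```text
time: 16.38
tcp_pos: [0.6143, -0.145, 0.2357]
eef_rot: [2.519, 1.867, 0.006]
force: [-0.7, 0.2, -0.2]
gripper_width: 0.0302
```

Call:
servo_tool:
  rows: "3 0 -3 0 0; 3 0 -5 0 0; 3 0 -5 -2 0; 3 0 -3 -2 0; 3 5 0 0 0; 3 5 0 0 0; 3 5 0 0 0; 3 4 0 0 0; 3 0 0 0 0; 3 0 0 0 0"

```text
time: 17.62
tcp_pos: [0.5142, 0.0834, 0.2713]
eef_rot: [-2.523, -1.871, 0.004]
force: [0.2, -0.1, 0.8]
gripper_width: 0.0298
```

Run:
```python
from h import *
print(readout.sense()["tcp_pos"],readout.sense()["force"])
for n in ("top","scene"): cv2.imwrite(f"pics/{n}8.png",eyes.camera(n)[:,:,::-1])
a=cv2.imread("pics/top8.png")[120:230,250:340];cv2.imwrite("pics/top8c.png",cv2.resize(a,None,fx=5.4,fy=5.4,interpolation=cv2.INTER_CUBIC))
a=cv2.imread("pics/scene8.png")[180:285,190:295];cv2.imwrite("pics/scene8c.png",cv2.resize(a,None,fx=5.6,fy=5.6,interpolation=cv2.INTER_CUBIC))
```

```text
[0.51418836 0.08338174 0.27130572] [ 0.19076908 -0.08336652  0.81250985]
```

View pics/top8c.png

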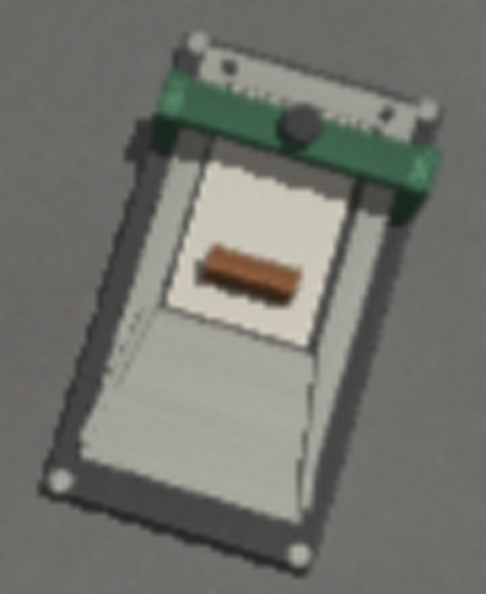

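View pics/scene8c.png

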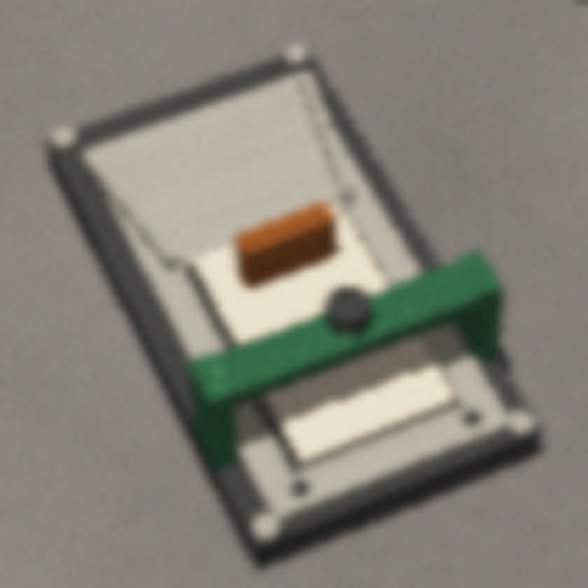

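The board looks seated between the walls with a dark gap at its rear edge. I'll check the rear height numerically against the w7 view.

Run:
```python
from h import *
c=np.load("wrist4.npy",allow_pickle=True).item(); T=np.array(c["world_from_camera"]).copy()
T[:3,3]+=np.array([.6158,-.1454,.0573])-np.array([.5051,-.1105,.0573]); c["world_from_camera"]=T
t=-.297;o=np.array([.643,-.1545]);R=np.array([[np.cos(t),-np.sin(t)],[np.sin(t),np.cos(t)]])
def b(x,y,z): return [*(o+R@np.array([x,y])),z]
for zt,nm in ((.068,"seated"),(.0735,"rear up")):
    cx=.0075; x=cx-.047
    print(nm,proj("wrist",[b(x,.0265,zt),b(x+.014,.0265,zt),b(x+.014,-.0235,zt),b(x,-.0235,zt)],c).round(1).tolist())
im=cv2.imread("pics/w7.png"); cv2.imwrite("pics/w7c.png",cv2.resize(im[150:340,185:305],None,fx=3.1,fy=3.1,interpolation=cv2.INTER_CUBIC))
im6=cv2.imread("pics/w6.png"); cv2.imwrite("pics/w67.png",np.hstack([cv2.resize(i[150:340,185:305],None,fx=3.1,fy=3.1,interpolation=cv2.INTER_CUBIC) for i in (im6,im)]))
```

```text
seated [[233.1, 218.9], [266.1, 218.9], [265.1, 317.5], [235.4, 317.5]]
rear up [[232.1, 224.1], [266.5, 224.1], [265.4, 325.8], [234.6, 325.8]]
```

View pics/w67.png

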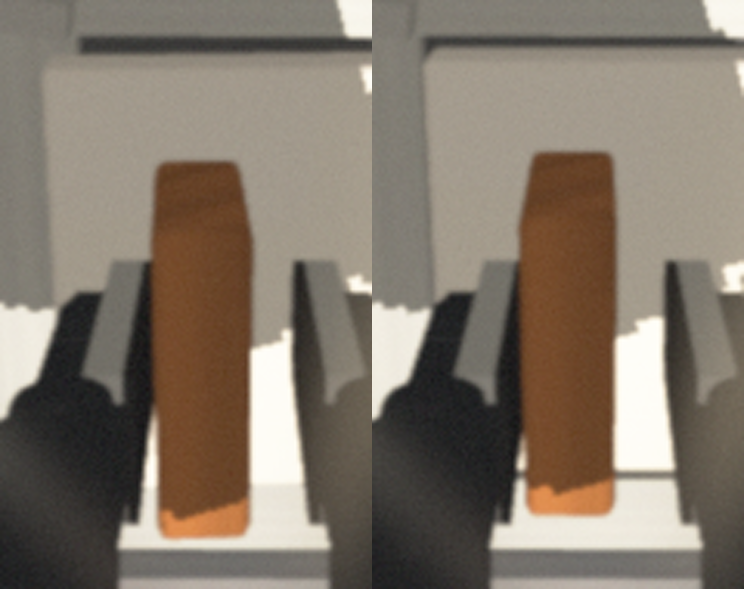

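The bottom of the rib's top face is at row 316. The model predicts 317.5 if seated and 326 if the rear were still up, so the board is down. The arm is clear.

Run:
```python
import cv2,numpy as np
a=cv2.imread("pics/top0.png").astype(int);b=cv2.imread("pics/top8.png").astype(int)
for n,(u,v) in dict(cup=(114,149),glue=(91,219),jar=(379,164),hammer=(412,240)).items():
    r=22; print(n,np.abs(a-b)[v-r:v+r,u-r:u+r].mean().round(2))
from rig import sign_off; print(sign_off())
```

```text
cup 8.98
glue 0.89
jar 0.94
hammer 0.85
the job is handed in; nothing more can be done
None
```

View pics/top8.png

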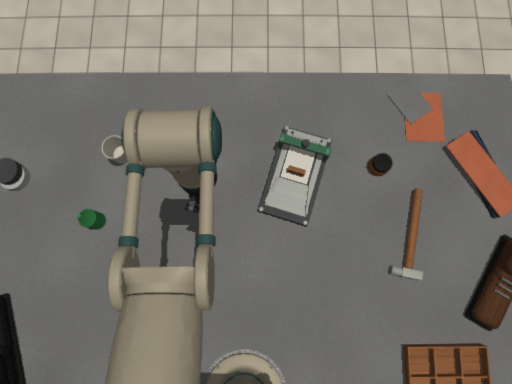

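I put the board back in the shoe press and handed the job in with the clock under 18 s. My checks say it is seated, but `sign_off` gives no verdict.

**What I did:** I gripped the board by its rib and laid it on the runway with its centre about 105 mm short of the bed's origin. I opened the fingers to a loose fit around the rib and pushed gently. The plate turned out to be clamped about 8 mm forward of nominal. I stopped when the rear edge dropped, then opened the fingers a little more, backed off and lifted clear.

**Last checks:**
- **Seating:** in the wrist picture taken at the drop, the rib's top face ends at row 316. The model predicts about 317.5 if seated and about 326 if the rear were still up. In pictures taken after release, the board sits between the recess walls with its rib towards the open end.
- **Position:** about 8 mm along the bed from the origin and 1–2 mm to one side, inside the limits. These come from a fit to the pictures, not from measuring the released board.
- **Forces:** touching down on the runway read about 8 N. Readings at the end of each push call were about 1.5 N or less.
- **Other things on the bench:** the automatic picture comparison found no change at the bottle, jar or hammer. It flagged the paper cup. I looked at that only after handing in: the arm partly covers the cup in that picture, and the visible part is where it was at the start.

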